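# Lock a display rail on its board and roll its slats flush

### The arm

A 6-joint arm with a two-finger parallel gripper is mounted at the origin on a cart in front of the work surface, level with it; the furniture and walls round the work are solid. World frame = base frame: x ahead of the robot, y to its left, z up, the work surface at z = 0. Lengths are in mm, angles in rad, forces in N, time in s.
With the tool pointing down it reaches from about 350 to 875 mm from the base axis. Payload 4.2 kg.
Tool frame: the origin (TCP) lies on the mounting face of the last link; the fingertips stand 173 mm ahead of it and the grasp point (between the pads) lies grip_point_offset ahead of it (grip_point_offset is the distance from the TCP to the grasp point, in mm); z points along the fingers, y is the line along which they close (so a half turn about z gives the same grasp; the last joint's range is limited). The gripper opens to 85 mm and grips with 20 to 120 N. Pads are 22 mm wide; open, the fingers measure 114 mm over their backs; the gripper's body (76 mm by 85 mm) begins 54 mm behind the grasp point. The pads swing forward as they close: fully open they stand 13 mm farther back than shut.
Start: joints at [-0.887, 0.385, 0.008, 0, -1.194, -0.259], TCP at [257.599, -569.423, 404.712] pointing down, gripper open.
Joint ranges: [-3.14, 3.14], [-1.21, 2.06], [-1.07, 1.41], [-3.16, 2.05], [-2.99, -0.16], [-3.1, 3.1]. Speed limits (rad/s): [2.79, 2.79, 3.14, 3.14, 3.14, 3.14].

### API

Orientations are given as a unit quaternion [x, y, z, w].
In Python, from bench import read_state, get_image, job_done, recognise, place_of, grip_point_offset gives the robot as it stands. The module is installed in compiled form; this text tells all that it offers.
- The arm moves only by the tool carry_out, never from a script. Its arguments are lists of equal length, an entry for each row: "slide": the shift along the tool's x, y, z in m, a list of three; "roll": the turn about the tool's z in degrees; "claw": the finger opening in m, from 0 to 0.0854. A call has 1 to 8 rows; each row is the pose to reach, as a shift and turn from the pose commanded when the call began, along the tool's axes at that moment; what a row does not reach only later rows make up. A row lasts 1/8 s, in which the tool goes at most 62.5 mm and 10.7 degrees, less where a joint would pass 70% of its speed; a pose out of reach is approached as far as the arm can. A call with a gripper value outside its range is refused whole. The fingers move at their own pace and stop on an object; the grip force is fixed at half the most. Time passes only in rows, so rows that repeat a pose let the fingers close. It gives the time, the measured TCP pose, the force, the opening and the grip force at its end, in the units of the state.
- read_state(): the state, without advancing time (a new reading comes with each control period).
- get_image(name): name is "scene" or "side" or "wrist"; returns a dict with "img" (400x640x3 uint8, red, green, blue), "z_map" (400x640 float32, mm along the optical axis (not along the pixel's ray), 0 where there is no reading), "mtx" (3x3 intrinsics, pixels), "world_from_camera" (4x4, takes a point from camera to world coordinates); the wrist camera has in their place "T_tool_cam" (4x4, takes a point from camera to tool coordinates, whose origin is the TCP and whose axes are the flange's). Camera axes: x right, y up, looking along -z (the intrinsics and any distortion apply to the point x, -y, -z); pixel columns grow to the right and rows downward; lengths in mm; the calibration is good to about 2 mm. A picture is of the moment at which its call begins: read the wrist's pose just before it.
- job_done(): hands the job in; it is judged then, once.
Trained networks look in a picture, given as the dict that the camera call returned (one of the last four; its "shot" number tells which), for a name from the list of things; names that differ only in an ending like _2 or _b are one class to them, and where a whole thing is asked for, a point or a joint stands for the part that bears it (a point fixed in the world has none). Each returns a list of dicts, best first, with "conf" (0 to 1); they miss things now and then, are a little off and sometimes report something else, mostly with a low value. They report only what shows in the picture. A call takes as long as a camera call.
- recognise(picture, thing): "at" ([column, row] in pixels, amid what is visible of it).
- place_of(picture, thing): "at" ([column, row] in pixels: a listed point, or the origin of a listed thing).
The state is a dict: "clock": time; "joints": joint angles; "joint_vel": joint speeds; "joint_efforts": joint torques, N m; "position": TCP position; "ee_rot": TCP orientation; "contact_force": force on the tool from outside, world axes, zero at the start; "wrist_torque": the same for the moment, N m; "gripper_width": finger opening in mm; "grasp_force": force on a finger pad.
Only numpy, scipy, OpenCV 4.12 (cv2) and the standard library are available. Lean on these libraries where they do the work, as an engineer would, in place of code of your own. Each camera call takes 0.05 s, during which the arm holds its last target. There are 200 camera calls.

### The job

Hook the display rail's two keyholes over the screw heads on the board and slide it home so that it is locked, then take the hand roller and roll along the rail, in the direction in which you slid it so that it stays locked, with firm even pressure (around 20 N, never over 50 N) until all five slats are flush. Press the slats only with the roller, leave the rail locked on the board, put the roller back on its rest as it stood, and leave the other things on the counter where they are.

Things in the scene. Friction and masses are not known exactly. Their poses are not given: they have to be found in the camera images.
- rail: Loose aluminium display rail 46 x 176 x 14 mm, 0.3 kg, lying flat. Origin: centre of its underside; y along its length, z up. Its middle (y -52 to +52 mm) is a channel whose side walls (outer faces 46 mm apart, the place to grip) reach z = 14 mm and hold five wooden slats. At each end a flat ear, 36 mm long, 4 mm thick, with one keyhole. Locking: heads through the entries, then slide 13 mm toward the rail's own +y.
- entry_left (a point): Centre of the left keyhole's round entry (15.5 mm diameter), at rail (0, +76, 2) mm; from it a slot 8.5 mm wide runs 13 mm toward the rail's -y. Both keyholes point the same way.
- entry_right (a point): Centre of the right keyhole's round entry (15.5 mm diameter, slot toward -y likewise), at rail (0, -64, 2) mm.
- lock_left (a point): Centre of the closed end of the left keyhole's slot, at rail (0, +63, 2) mm; it stands on a screw's shank when the rail is locked.
- lock_right (a point): Centre of the closed end of the right keyhole's slot, at rail (0, -77, 2) mm; it stands on the other screw's shank when locked.
- board: Plywood board 70 x 190 x 18 mm, fixed to the counter. Origin: centre of its underside; y along its length, z up. On its centre line stand two shoulder screws for the rail: 5 mm shank, then a 12 mm head, 3 mm thick, its underside 5.5 mm and its top 8.5 mm above the board's top.
- screw_a (a point): Foot of the first shoulder screw on the board's top, at board (0, +70, 18) mm.
- screw_b (a point): Foot of the second shoulder screw on the board's top, at board (0, -70, 18) mm.
- roller: Loose hand roller, 0.4 kg. Origin: centre of the underside of its steel yoke bar (102 x 22 x 6 mm); z up, x along the bar and the axle. On the bar a dark wooden block, 28 mm (x) by 34 mm (y), z 6 to 46 mm, to hold and press it by (pinch the 28 mm faces). A handle 25 mm thick runs back to y = -130 mm. Under the bar a fork, 73 mm across, with a wheel 54 mm wide; its height is adjustable.
- wheel (a joint): Turning angle of the roller's dark wheel about its axle (rad, turns freely; 40 mm diameter). The wheel's lowest point is 50 to 66 mm below the roller's origin: the fork is clamped wherever the last user left it, which is not measured, so feel for contact.
- rest: Fixed wooden rest of the roller. Origin: centre of the roller's place, at the underside; y along it, z up. Two walls (x = +-45.5 mm, tops at z = 78 mm, each a saddle between sloping lips) carry the yoke bar's ends so that fork and wheel hang free between them (81 mm apart); at y = -100 mm a post with a 36 mm notch carries the handle. Parked, the roller's origin is at rest (0, 0, 78) mm, frames turned alike.
- slat_1 (a joint): How far slat 1 stands proud of the rail's walls (m): 0 = home and flush, 2.5 to 4.5 mm at the start. Hardwood, 37.5 x 18.8 mm, centred at rail y = -40 mm, top at rail z = 14 mm when flush. A tight press fit: sinks under about 13 N and stays; press with 16 to 25 N, over 50 N crushes it. A proud edge also takes some of the push along the rail.
- slat_2 (a joint): How far slat 2 stands proud of the rail's walls (m): 0 = home and flush, 2.5 to 4.5 mm at the start. Hardwood, 37.5 x 18.8 mm, centred at rail y = -20 mm, top at rail z = 14 mm when flush. A tight press fit: sinks under about 13 N and stays; press with 16 to 25 N, over 50 N crushes it. A proud edge also takes some of the push along the rail.
- slat_3 (a joint): How far slat 3 stands proud of the rail's walls (m): 0 = home and flush, 2.5 to 4.5 mm at the start. Hardwood, 37.5 x 18.8 mm, centred at rail y = +0 mm, top at rail z = 14 mm when flush. A tight press fit: sinks under about 13 N and stays; press with 16 to 25 N, over 50 N crushes it. A proud edge also takes some of the push along the rail.
- slat_4 (a joint): How far slat 4 stands proud of the rail's walls (m): 0 = home and flush, 2.5 to 4.5 mm at the start. Hardwood, 37.5 x 18.8 mm, centred at rail y = +20 mm, top at rail z = 14 mm when flush. A tight press fit: sinks under about 13 N and stays; press with 16 to 25 N, over 50 N crushes it. A proud edge also takes some of the push along the rail.
- slat_5 (a joint): How far slat 5 stands proud of the rail's walls (m): 0 = home and flush, 2.5 to 4.5 mm at the start. Hardwood, 37.5 x 18.8 mm, centred at rail y = +40 mm, top at rail z = 14 mm when flush. A tight press fit: sinks under about 13 N and stays; press with 16 to 25 N, over 50 N crushes it. A proud edge also takes some of the push along the rail.
- white_jar: Off-white moulded jar, 67 mm diameter, 85 mm tall, at the back; a bystander to leave where it is. Origin: centre of its underside.
- flux_bottle: Squat whitish bottle with black cap, 63 mm diameter, 94 mm tall, at the back; a bystander to leave where it is. Origin: centre of its underside.
- file_1: Hand file, 195 mm long, 16 mm thick, lying in front of the board and the rail; a bystander to leave where it is. Origin: centre of its underside.

How it is judged (in metres and radians):
On the way, in this order (a step that is already met when the one before it is completed fails the run):
1. the rail is hooked over both screws and slid home, flat on the board (((horizontal distance between lock_left and screw_a below 0.005 m and horizontal distance between lock_right and screw_b below 0.005 m) or (horizontal distance between lock_left and screw_b below 0.005 m and horizontal distance between lock_right and screw_a below 0.005 m)) and z of rail in the frame of board between 0.016 and 0.0205 m and angle between rail's own z axis and vertical below 0.05 rad), for 0.2 s.
2. the roller rolls over the middle of the locked rail while pressing on it with more than 8 N (all of step 1 and y of roller in the frame of rail between -0.035 and 0.035 m and (velocity of joint wheel above 0.3 rad/s or velocity of joint wheel below -0.3 rad/s) and contact force between roller and rail above 8 N), for 0.15 s.
At the end, for the whole second after the job is handed in: All five slats less than 1 mm proud; rail flat on the board, both keyhole slot ends within 5 mm of the screws; roller back on its rest as it stood (within 10 mm of its place, yoke bar in the saddles, handle in the notch); rail and roller at rest (all of step 1 and value of joint each of slat_1, slat_2, slat_3, slat_4, slat_5 below 0.001 m and linear speed of each of rail, roller below 0.02 m/s and angular speed of each of rail, roller below 0.2 rad/s and horizontal distance between roller and rest below 0.01 m and z of roller in the frame of rest between 0.074 and 0.082 m and angle between the y axis of roller and the y axis of rest, either way round below 0.15 rad and angle between roller's own z axis and vertical below 0.1 rad); the robot touches nothing.
It fails at once if the roller presses on the rail with more than 50 N (contact force between roller and rail above 50 N).
It fails at once if slats are pressed by the fingers or the arm instead of the roller (contact force between any of the fingers, the arm and slat_1 above 3 N or contact force between any of the fingers, the arm and slat_2 above 3 N or contact force between any of the fingers, the arm and slat_3 above 3 N or contact force between any of the fingers, the arm and slat_4 above 3 N or contact force between any of the fingers, the arm and slat_5 above 3 N).
It fails at once if a bystander is moved by more than 3 cm (distance of any of white_jar, flux_bottle, file_1 from where it was at the start of the episode above 0.03 m).
It also fails if it takes over 64 s, if anything falls off the work surface, if the arm or the gripper's body presses on something with over 40 N, if the wrist force passes 120 N, or if a joint passes its speed limit or range.

## Working session

There is one attempt and no reset: what is moved stays moved. The work goes in short steps, Python scripts to look and compute and a tool call to move; the robot and the scene stay as the last step left them, time stands still between calls to the robot, and variables do not carry over. Pictures are saved under pics/ and viewed, at most 10 in all, crops included, and the job is handed in when it is done.

Besides the shell and the picture viewer there is one more tool, called after ">>>" by a JSON object that holds its "api" and its "payload", one argument or row to a line. carry_out: Moves the arm, as the interface text tells. Its arguments: {"type":"object","properties":{"slide":{"type":"array"},"roll":{"type":"array"},"claw":{"type":"array"}},"required":["slide","roll","claw"]}

```bash
mkdir -p pics; cat > h.py <<'E'
import numpy as np, cv2
from scipy.spatial.transform import Rotation as R
from bench import *
def wfc(p,s=None):
    if "world_from_camera" in p: return np.array(p["world_from_camera"])
    s=s or read_state(); T=np.eye(4); T[:3,:3]=R.from_quat(s["ee_rot"]).as_matrix(); T[:3,3]=s["position"]
    return T@np.array(p["T_tool_cam"])
def ray(p,px,T):
    K=np.array(p["mtx"]); d=np.array([(px[0]-K[0,2])/K[0,0],-(px[1]-K[1,2])/K[1,1],-1.])
    return T[:3,3],T[:3,:3]@d
def at_z(p,px,z,T):
    o,d=ray(p,px,T); return o+d*(z-o[2])/d[2]
def at_depth(p,px,T):
    o,d=ray(p,px,T); c,r=int(round(px[0])),int(round(px[1])); w=p["z_map"][max(r-1,0):r+2,max(c-1,0):c+2]; w=w[w>0]
    return o+d*np.median(w) if w.size else None
def cloud(p,T):
    K=np.array(p["mtx"]); z=p["z_map"]; v,u=np.mgrid[:z.shape[0],:z.shape[1]]
    P=np.stack([(u-K[0,2])/K[0,0]*z,-(v-K[1,2])/K[1,1]*z,-z],-1)
    return P@T[:3,:3].T+T[:3,3]
def save(p,n): cv2.imwrite(f"pics/{n}.png",p["img"][:,:,::-1])
E
python3 - <<'E'
from h import *
np.set_printoptions(precision=1,suppress=True)
print(read_state()["clock"],grip_point_offset if not callable(grip_point_offset) else grip_point_offset())
for n in ["scene","side"]:
    p=get_image(n);save(p,n+"0");T=wfc(p);print(n,[k for k in p],T[:3,3])
    for t in ["rail","entry_left","entry_right","lock_left","lock_right","board","screw_a","screw_b","roller","rest","white_jar","flux_bottle","file_1"]:
        for q in place_of(p,t)[:2]:
            a=at_depth(p,q["at"],T); print(t,round(q["conf"],2),np.array(q["at"]),a)
E
```

```text
0.0 154.70000000000002
scene ['img', 'z_map', 'mtx', 'world_from_camera', 'shot'] [-434.6 -928.1  690.4]
rail 0.77 [406.6 248. ] [ 545.  -410.8   12.4]
entry_left 0.95 [376.5 237.9] [ 551.2 -313.8    4.5]
entry_right 0.69 [430.9 249.1] [ 591.6 -457.3    4.1]
entry_right 0.18 [383.  241.7] [ 546.  -338.1    4. ]
lock_left 0.88 [383.5 243.2] [ 541.2 -342.8    3.2]
lock_left 0.56 [360.  248.5] [ 451.6 -327.8   24.7]
lock_right 0.9 [430.6 257.7] [ 554.4 -475.9    3.8]
lock_right 0.66 [239.8 209.3] [433.1 107.3   7. ]
board 0.85 [384.8 266.1] [ 433.  -414.7   16.9]
screw_a 0.61 [361.6 250.3] [ 456.4 -329.7   17.6]
screw_a 0.6 [410.  263.2] [ 471.4 -462.    24.7]
screw_b 0.61 [361.6 250.3] [ 456.4 -329.7   17.6]
screw_b 0.6 [410.  263.2] [ 471.4 -462.    24.7]
roller 0.58 [239.  184.5] [450.2 120.5  80.7]
rest 0.59 [236.9 205.7] [441.5 129.4   9.1]
white_jar 0.74 [383.1 213.2] [ 225.1 -528.3  286.3]
flux_bottle 0.56 [338.1 200.6] [669.3 -91.6   4.9]
flux_bottle 0.15 [432.6 257.8] [ 555.2 -481.     5.2]
file_1 0.72 [335.6 275.7] [ 345.3 -330.7    0.4]
side ['img', 'z_map', 'mtx', 'world_from_camera', 'shot'] [ 213.8 1058.4  762.6]
rail 0.57 [314.8 196.3] [ 553.2 -345.2   10.6]
entry_left 0.51 [312.5 206.4] [ 542.3 -270.4   13.4]
lock_left 0.79 [313. 199.] [ 558.  -340.3    2.3]
lock_right 0.89 [316.7 183.6] [ 567.2 -429.4   16.1]
board 0.96 [343.9 196.7] [ 457.  -355.7   16.7]
screw_a 0.87 [347. 198.] [ 444.8 -345.7   18.5]
screw_a 0.74 [351.3 182.9] [ 451.8 -465.7   16.2]
screw_b 0.87 [347. 198.] [ 444.8 -345.7   18.5]
screw_b 0.74 [351.3 182.9] [ 451.8 -465.7   16.2]
roller 0.66 [344.1 198.8] [ 450.9 -325.9   24.9]
roller 0.58 [313.3 207. ] [ 539.2 -268.5   12.7]
white_jar 0.89 [267.5 211.6] [ 647.2 -138.6   50.9]
flux_bottle 0.79 [243.9 237.3] [687.6 -44.   12.2]
file_1 0.43 [370.4 206.2] [ 366.5 -345.6   -1. ]
```

View pics/scene0.png

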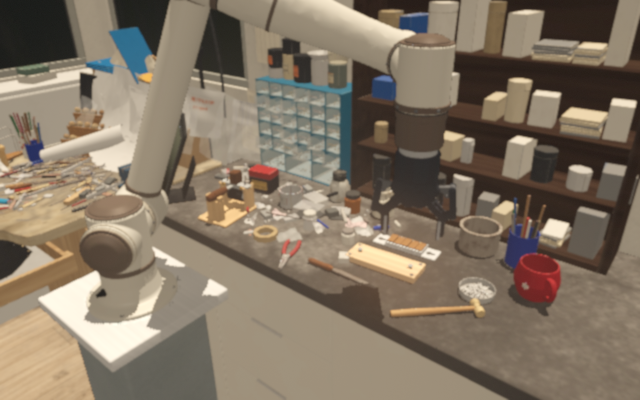

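```bash
python3 - <<'E'
from h import *
np.set_printoptions(precision=3,suppress=True)
s=read_state();p=get_image("wrist");save(p,"wrist0");T=wfc(p,s);print(T,s["ee_rot"],s["position"]);print(R.from_quat(s["ee_rot"]).as_matrix());print(p["mtx"])
E
```

```text
[[  -0.412   -0.864   -0.291  182.447]
 [   0.911   -0.39    -0.132 -604.   ]
 [   0.001   -0.32     0.948  373.845]
 [   0.       0.       0.       1.   ]] [-0.211  0.978  0.    -0.   ] [ 257.593 -569.426  404.698]
[[-0.911 -0.412 -0.   ]
 [-0.412  0.911  0.   ]
 [ 0.     0.    -1.   ]]
[[303.654   0.    318.214]
 [  0.    303.654 198.881]
 [  0.      0.      1.   ]]
```

The scene picture shows the board around (386,260), the rail just behind it (406,246), and the roller rest at (225,205), clear of each other. I'll move above rail and board for a close look.

>>> {"api": "carry_out", "payload": {
  "slide": [
    [-0.035,0.003,0],
    [-0.07,0.007,0],
    [-0.105,0.01,0],
    [-0.14,0.014,0],
    [-0.175,0.017,0],
    [-0.21,0.02,0],
    [-0.245,0.024,0],
    [-0.278,0.027,0]
  ],
  "roll": [-8,-16,-25,-33,-41,-50,-58,-66],
  "claw": [0.085,0.085,0.085,0.085,0.085,0.085,0.085,0.085]
}}

```text
clock: 2.45
position: [500.8, -429.5, 404.8]
ee_rot: [0.711, -0.703, 0.0, 0.0]
contact_force: [0.6, -0.3, -0.3]
gripper_width: 85.0
grasp_force: 0.0
```

```bash
python3 - <<'E'
from h import *
np.set_printoptions(precision=1,suppress=True)
s=read_state();p=get_image("wrist");save(p,"wrist1");T=wfc(p,s);print(s["clock"],s["position"],np.array(s["ee_rot"]),s["joints"])
Z=dict(entry_left=4,entry_right=4,lock_left=4,lock_right=4,screw_a=26.5)
for t in ["rail","entry_left","entry_right","lock_left","lock_right","board","screw_a","screw_b","file_1"]:
    for q in place_of(p,t)[:3]:
        print(t,round(q["conf"],2),np.array(q["at"]),at_depth(p,q["at"],T))
E
```

```text
2.45 [ 500.8 -429.5  404.8] [ 0.7 -0.7  0.   0. ] [-0.5  0.4  0.1  0.  -1.2  0.5]
rail 0.75 [267.3 189.9] [ 562.8 -403.1   17.6]
entry_left 0.97 [276.3 241.9] [ 556.7 -323.8    0.4]
entry_right 0.64 [256.2 145.1] [ 576.8 -455.1    0.9]
lock_left 0.7 [271.5 236. ] [ 563.  -332.3   -0.2]
lock_right 0.98 [257.1 128.1] [ 574.8 -475.4    0.2]
lock_right 0.69 [273.1 243.1] [ 561.3 -321.7   -0.1]
board 0.94 [352.  192.1] [ 458.9 -401.5   18.2]
board 0.21 [348.8 139.2] [ 466.4 -466.8   26.2]
screw_a 0.82 [346.2 141.6] [ 469.2 -464.    26.2]
screw_a 0.79 [355.8 247.5] [ 451.7 -330.2   26.6]
screw_b 0.82 [346.2 141.6] [ 469.2 -464.    26.2]
screw_b 0.79 [355.8 247.5] [ 451.7 -330.2   26.6]
file_1 0.73 [422.2 235.1] [ 362.2 -340.     8.5]
```

View pics/wrist1.png

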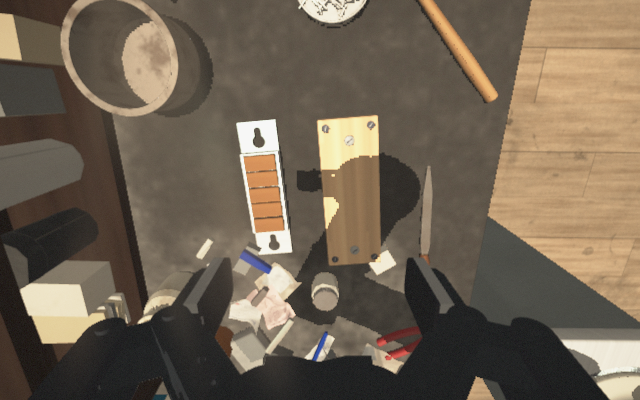

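The wrist view shows the rail (keyholes at about (258,135) and (273,242), round ends downward, so rail +y is roughly world +y). The board's screws are at (348,140) and (355,248). The rail is nearly parallel to the board. Next is a fit with the depth map.

```bash
cat >> h.py <<'E'
def rect(C,x0,x1,y0,y1,z0,z1):
    m=(C[...,0]>x0)&(C[...,0]<x1)&(C[...,1]>y0)&(C[...,1]<y1)&(C[...,2]>z0)&(C[...,2]<z1)
    m=cv2.morphologyEx(m.astype(np.uint8),cv2.MORPH_OPEN,np.ones((3,3)))>0
    (c,wh,a)=cv2.minAreaRect(C[m][:,:2].astype(np.float32)); return c,wh,a,np.median(C[m][:,2]),m.sum()
E
python3 - <<'E'
from h import *
np.set_printoptions(precision=1,suppress=True)
s=read_state();p=get_image("wrist");T=wfc(p,s);C=cloud(p,T)
print("rail ch",rect(C,520,620,-500,-300,9,25)); print("board",rect(C,405,520,-520,-300,14,22))
for z0 in (2,3): print(rect(C,520,620,-520,-295,z0,25))
im=cv2.resize(p["img"][100:280,220:400],None,fx=3,fy=3,interpolation=cv2.INTER_CUBIC);cv2.imwrite("pics/c1.png",im[:,:,::-1])
# ears: threshold bright
g=(p["img"].min(2)>170); g&=(np.abs(C[...,0]-565)<45)&(np.abs(C[...,1]+400)<110)
pts=np.array([at_z(p,(u,v),4 if abs(v-190)>38 else 14,T)[:2] for v,u in np.argwhere(g)],np.float32);print(cv2.minAreaRect(pts),len(pts))
E
```

```text
rail ch ((568.86376953125, -374.67498779296875), (155.2823486328125, 64.6649398803711), 84.06389617919922, np.float64(16.729512213692118), np.int64(3074))
board ((453.72802734375, -393.84185791015625), (80.82901763916016, 195.718505859375), 5.3909807205200195, np.float64(17.856004010355804), np.int64(8266))
((581.0698852539062, -390.3653564453125), (76.47689819335938, 186.69345092773438), 5.407964706420898, np.float64(14.794888371742502), np.int64(4875))
((567.3087768554688, -389.4601745605469), (194.5398406982422, 71.71941375732422), 85.38114166259766, np.float64(15.708171318300884), np.int64(4348))
((566.7317504882812, -382.1412353515625), (48.67485809326172, 205.54098510742188), 5.525662422180176) 2271
```

View pics/c1.png

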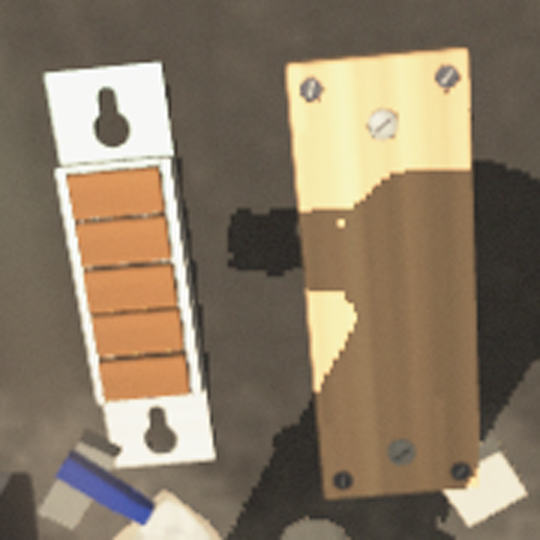

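The crop shows the rail's keyholes (crop entries (111,130) and (161,435)), slots upward toward -y, so the rail's +y end is at the bottom. The screw heads are at (381,124) and (401,451).

```bash
python3 - <<'E'
from h import *
np.set_printoptions(precision=1,suppress=True)
s=read_state();p=get_image("wrist");T=wfc(p,s)
f=lambda c,z:at_z(p,(c[0]/3+220-.33,c[1]/3+100-.33),z,T)
eR,eL=f((111,130),3),f((161,435),3);a,b=f((381,124),26.5),f((401,451),26.5)
co=[f(c,4) for c in [(44,72),(162,63),(215,458),(115,468)]]
ang=lambda d:np.degrees(np.arctan2(-d[0],d[1]))
print(eR,eL,np.linalg.norm(eL-eR),ang(eL-eR));print(a,b,np.linalg.norm(a-b),ang(b-a))
print(co,np.mean(co,0),ang(co[3]-co[0]),ang(co[2]-co[1]))
# rail centre: entries mean is at rail y=+6
d=(eL-eR)/np.linalg.norm(eL-eR);print("rail c",(eL+eR)/2-6*d,"tool y ang",R.from_quat(s["ee_rot"]).as_matrix())
E
```

```text
[ 573.9 -459.6    3. ] [ 559.6 -322.4    3. ] 137.96974375760135 5.960837004038666
[ 466.9 -465.7   26.5] [ 453.6 -327.4   26.5] 138.97993988531957 5.471950169328434
[array([ 598.9, -482.5,    4. ]), array([ 552. , -486.1,    4. ]), array([ 535.3, -311.4,    4. ]), array([ 581.2, -306. ,    4. ])] [ 566.9 -396.5    4. ] 5.711456181836225 5.454959504429124
rail c [ 567.4 -397.     3. ] tool y ang [[ 0. -1.  0.]
 [-1. -0. -0.]
 [ 0. -0. -1.]]
```

>>> {"api": "carry_out", "payload": {
  "slide": [
    [-0.01,-0.022,0.035],
    [-0.021,-0.045,0.07],
    [-0.032,-0.067,0.105],
    [-0.032,-0.067,0.105]
  ],
  "roll": [-2,-4,-5,-5],
  "claw": [0.085,0.085,0.085,0.085]
}}

```text
clock: 3.55
position: [566.9, -396.8, 295.6]
ee_rot: [0.74, -0.673, -0.004, 0.001]
contact_force: [-0.5, 0.2, -0.4]
gripper_width: 85.3
grasp_force: 0.0
```

```bash
cat > fit.py <<'E'
from h import *
np.set_printoptions(precision=1,suppress=True)
s=read_state();p=get_image("wrist");T=wfc(p,s);M=R.from_quat(s["ee_rot"]).as_matrix();P=np.array(s["position"])
print(s["clock"],P,s["contact_force"],s["gripper_width"],"toolx",np.degrees(np.arctan2(M[1,0],M[0,0])))
import sys
for a in sys.argv[1:]:
    t,z=a.split("=")
    for q in place_of(p,t)[:2]:
        w=at_z(p,q["at"],float(z),T); print(t,round(q["conf"],2),np.array(q["at"]),w,"tool",M.T@(w-P),at_depth(p,q["at"],T))
save(p,"w%d"%p["shot"]);print(p["shot"])
E
python3 fit.py entry_right=4 lock_right=4 entry_left=4 lock_left=4 screw_a=26.5
python3 -c "
import cv2,glob,os
f=max(glob.glob('pics/w[0-9]*.png'),key=os.path.getmtime);i=cv2.imread(f);print(f);cv2.imwrite('pics/v1.png',cv2.resize(i,(800,500),interpolation=cv2.INTER_CUBIC))"
```

```text
3.55 [ 566.9 -396.8  295.6] [-0.5  0.2 -0.4] 85.25723800590839 toolx -84.60731339495115
entry_right 0.66 [312.8 116.4] [ 575.5 -462.2    4. ] tool [ 67.1  -4.2 291.3] [ 575.5 -461.9    0. ]
lock_right 0.64 [315.2 104.4] [ 574.4 -471.8    4. ] tool [ 76.6  -2.2 291.3] [ 574.4 -471.7   -0.5]
lock_right 0.35 [316.4 252.8] [ 560.8 -335.7    4. ] tool [-60.2  -1.5 291.9] [ 560.6 -333.2   -0.5]
entry_left 0.55 [314.1 265.4] [ 561.8 -321.7    4. ] tool [-74.1  -3.8 291.9] [ 561.6 -319.3   -0. ]
lock_left 0.92 [317.5 250.5] [ 560.  -338.3    4. ] tool [-57.7  -0.5 291.9] [ 560.1 -338.7    4.7]
screw_a 0.62 [449.7 126.6] [ 470.1 -465.9   26.5] tool [ 60.8 101.2 269.5] [ 469.8 -465.9   25.9]
screw_a 0.55 [429.3 282.5] [ 456.2 -327.    26.5] tool [-78.8 102.  270.1] [ 522.1 -412.1  159.7]
7
pics/w7.png
```

View pics/v1.png

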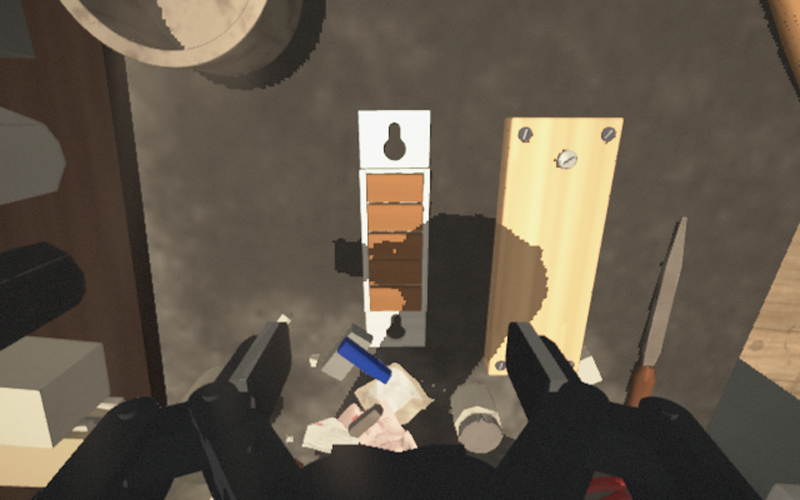

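The rail is upright and centred under the tool: entries at (394,148) and (397,326), board on the right. Going down to grip.

>>> {"api": "carry_out", "payload": {
  "slide": [
    [0.002,-0.002,0.05],
    [0.002,-0.002,0.09],
    [0.002,-0.002,0.11],
    [0.002,-0.002,0.12],
    [0.002,-0.002,0.12],
    [0.002,-0.002,0.12]
  ],
  "roll": [0,0,0,0,0,0],
  "claw": [0.085,0.085,0.085,0.085,0.085,0.085]
}}

```text
clock: 4.6
position: [569.3, -400.0, 181.5]
ee_rot: [0.739, -0.673, 0.002, -0.0]
contact_force: [-0.1, 0.1, 0.6]
gripper_width: 85.2
grasp_force: 0.0
```

>>> {"api": "carry_out", "payload": {
  "slide": [
    [0,0,0.008],
    [0,0,0.008],
    [0,0,0.008],
    [0,0,0.008],
    [0,0,0.008],
    [0,0,0.008]
  ],
  "roll": [0,0,0,0,0,0],
  "claw": [0.085,0.06,0.04,0.03,0.03,0.03]
}}

```text
clock: 5.35
position: [569.0, -399.7, 172.2]
ee_rot: [0.739, -0.673, 0.0, -0.0]
contact_force: [-0.5, 1.2, 3.1]
gripper_width: 44.3
grasp_force: 64.9
```

>>> {"api": "carry_out", "payload": {
  "slide": [
    [0,0,-0.015],
    [0,0,-0.045],
    [0,0,-0.06],
    [0,0,-0.06]
  ],
  "roll": [0,0,0,0],
  "claw": [0.03,0.03,0.03,0.03]
}}

```text
clock: 5.85
position: [568.9, -399.7, 233.0]
ee_rot: [0.739, -0.673, 0.001, -0.001]
contact_force: [-0.5, 0.8, -4.4]
gripper_width: 44.2
grasp_force: 64.3
```

```bash
python3 fit.py entry_right=64 lock_right=64 entry_left=64 screw_a=26.5
python3 -c "
import cv2,glob,os
f=max(glob.glob('pics/w[0-9]*.png'),key=os.path.getmtime);i=cv2.imread(f);print(f);cv2.imwrite('pics/v2.png',cv2.resize(i,(800,500),interpolation=cv2.INTER_CUBIC))"
```

```text
5.85 [ 568.9 -399.7  233. ] [-0.5  0.8 -4.4] 44.18144014135445 toolx -84.6735455368116
entry_right 0.84 [315.8 147.1] [ 575.7 -460.5   64. ] tool [ 60.9  -0.7 169.1] [ 575.4 -450.4    0.2]
lock_right 0.68 [318.  117.1] [ 575.9 -473.7   64. ] tool [ 74.1   0.3 169.1] [ 575.8 -469.8    0.1]
lock_right 0.49 [499.3 145.7] [ 493.  -468.8   64. ] tool [ 61.6  82.4 168.9] [ 470.2 -465.1   26.1]
screw_a 0.82 [496.9 142.1] [ 472.4 -467.1   26.5] tool [ 57.9 102.8 206.3] [ 471.4 -466.9   24.7]
screw_a 0.61 [572.9 316.2] [ 385.9 -353.7   26.5] tool [-63.  178.4 206. ] [ 363.9 -338.9    6.2]
8
pics/w8.png
```

View pics/v2.png

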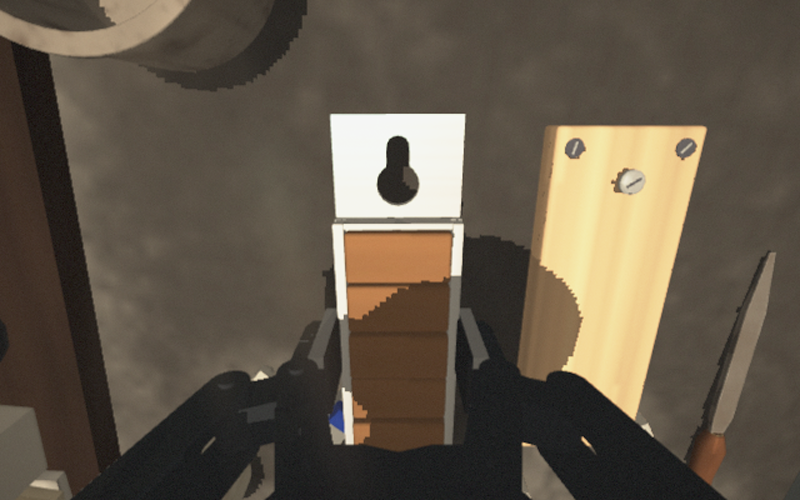

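The rail is held straight. The near keyhole entry is at view pixel (397,185), and the near screw at (631,181). I'll move beside the screws at nearly head height for an exact relative reading.

>>> {"api": "carry_out", "payload": {
  "slide": [
    [-0.002,0.02,0.0],
    [-0.004,0.045,0.01],
    [-0.004,0.064,0.025],
    [-0.004,0.064,0.03],
    [-0.004,0.064,0.03]
  ],
  "roll": [0,0,0,0,0],
  "claw": [0.03,0.03,0.03,0.03,0.03]
}}

```text
clock: 6.72
position: [505.2, -401.8, 201.2]
ee_rot: [0.739, -0.673, -0.0, 0.0]
contact_force: [0.1, 0.0, -2.6]
gripper_width: 44.6
grasp_force: 64.2
```

```bash
python3 fit.py entry_right=35 lock_right=35 screw_a=26.5
python3 -c "
import cv2,glob,os
f=max(glob.glob('pics/w[0-9]*.png'),key=os.path.getmtime);i=cv2.imread(f)[30:230,240:500];print(f);cv2.imwrite('pics/v3.png',cv2.resize(i,None,fx=3,fy=3,interpolation=cv2.INTER_CUBIC))"
```

```text
6.725 [ 505.2 -401.8  201.2] [ 0.1  0.  -2.6] 44.55938054790814 toolx -84.64035831933705
entry_right 0.91 [316.4 150.3] [ 511.2 -461.5   35. ] tool [ 60.   -0.4 166.3] [ 510.9 -455.6   -0.1]
lock_right 0.9 [319.  117.4] [ 511.4 -475.7   35. ] tool [ 74.2   0.7 166.3] [ 511.1 -473.5   -0.2]
screw_a 0.63 [404.9 144.5] [ 469.8 -466.6   26.5] tool [ 61.2  41.3 174.8] [ 469.8 -466.6   26.3]
9
pics/w9.png
```

View pics/v3.png

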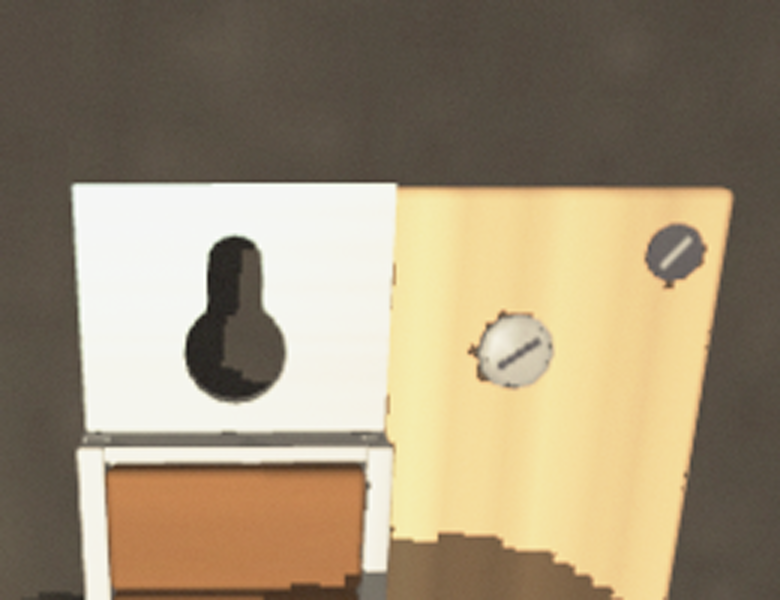

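The crop shows the entry circle centred at (235,352) and the screw head at (516,351), both sharply visible. Next I compute the relative offset.

```bash
python3 - <<'E'
from h import *
np.set_printoptions(precision=2,suppress=True)
s=read_state();p=get_image("wrist");T=wfc(p,s);M=R.from_quat(s["ee_rot"]).as_matrix();P=np.array(s["position"])
f=lambda c,z:M.T@(at_z(p,(c[0]/3+240-.33,c[1]/3+30-.33),z,T)-P)
z=P[2]-172.2
e,h=f((235.5,352),z+4),f((515,351),26.5)
print("entry",e,"head",h,"delta",h-e)
a,b=f((732,192),18),f((670,598),18);print("board edge",a,b,np.degrees(np.arctan2((a-b)[1],(a-b)[0])))
print("ear end",f((235,184),z+4), "board end",f((398,188),18),f((725,189),18))
E
```

```text
entry [ 61.11   0.37 168.25] head [ 60.08  44.68 175.71] delta [-1.03 44.31  7.46]
board edge [ 83.96  79.3  184.19] [ 13.51  80.11 184.12] -0.6622750363927742
ear end [ 84.94   0.31 168.27] board end [ 84.58  26.18 184.25] [ 84.41  78.11 184.19]
```

>>> {"api": "carry_out", "payload": {
  "slide": [
    [-0.001,0.015,-0.004],
    [-0.001,0.035,-0.004],
    [-0.001,0.0446,-0.004],
    [-0.001,0.0446,-0.004],
    [-0.001,0.0446,0.0],
    [-0.001,0.0446,0.002],
    [-0.001,0.0446,0.004],
    [-0.001,0.0446,0.004]
  ],
  "roll": [0,0,-0.3,-0.3,-0.3,-0.3,-0.3,-0.3],
  "claw": [0.03,0.03,0.03,0.03,0.03,0.03,0.03,0.03]
}}

```text
clock: 7.98
position: [460.3, -404.7, 197.3]
ee_rot: [0.741, -0.671, -0.0, 0.0]
contact_force: [0.1, 0.2, -3.7]
gripper_width: 44.4
grasp_force: 64.2
```

```bash
python3 fit.py entry_right=29 screw_a=26.5
python3 -c "
import cv2,glob,os
f=max(glob.glob('pics/w[0-9]*.png'),key=os.path.getmtime);i=cv2.imread(f)[60:210,230:400];print(f);cv2.imwrite('pics/v4.png',cv2.resize(i,None,fx=3,fy=3,interpolation=cv2.INTER_CUBIC))"
```

```text
7.975 [ 460.3 -404.7  197.3] [ 0.1  0.2 -3.7] 44.44674810438574 toolx -84.34798978959137
entry_right 0.87 [316.  148.2] [ 466.7 -464.9   29. ] tool [ 60.6  -0.6 168.3] [ 466.7 -464.4   26.1]
screw_a 0.87 [316.5 143.2] [ 466.7 -466.8   26.5] tool [ 62.4  -0.4 170.8] [ 466.7 -466.7   26.1]
11
pics/w11.png
```

View pics/v4.png

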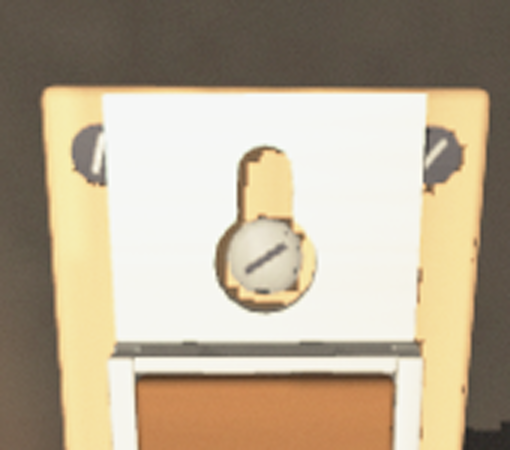

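The screw head (265,257) sits inside the entry (266,263), about 1 mm toward the slot. I'll correct that and lower.

>>> {"api": "carry_out", "payload": {
  "slide": [
    [0.0008,0,0.0],
    [0.0008,0,0.002],
    [0.0008,0,0.004],
    [0.0008,0,0.006],
    [0.0008,0,0.0065],
    [0.0008,0,0.0065]
  ],
  "roll": [0,0,0,0,0,0],
  "claw": [0.03,0.03,0.03,0.03,0.03,0.03]
}}

```text
clock: 8.88
position: [460.2, -405.6, 191.1]
ee_rot: [0.741, -0.671, -0.0, 0.0]
contact_force: [-0.2, -0.1, -3.4]
gripper_width: 44.3
grasp_force: 64.2
```

>>> {"api": "carry_out", "payload": {
  "slide": [
    [0,0,0.0008],
    [-0.003,0,0.0008],
    [-0.006,0,0.0008],
    [-0.009,0,0.0008],
    [-0.012,0,0.0008],
    [-0.0135,0,0.0008],
    [-0.0135,0,0.0008]
  ],
  "roll": [0,0,0,0,0,0,0],
  "claw": [0.03,0.03,0.03,0.03,0.03,0.03,0.03]
}}

```text
clock: 9.75
position: [459.0, -392.0, 190.5]
ee_rot: [0.741, -0.671, 0.0, -0.0]
contact_force: [-0.5, -0.1, -5.4]
gripper_width: 44.4
grasp_force: 64.2
```

>>> {"api": "carry_out", "payload": {
  "slide": [
    [-0.001,0,0],
    [-0.002,0,0],
    [-0.002,0,0]
  ],
  "roll": [0,0,0],
  "claw": [0.03,0.03,0.03]
}}

```text
clock: 10.12
position: [458.7, -390.2, 190.4]
ee_rot: [0.741, -0.671, 0.0, 0.0]
contact_force: [0.2, -0.8, -3.5]
gripper_width: 44.4
grasp_force: 64.2
```

```bash
python3 fit.py lock_right=22 screw_a=26.5
python3 -c "
import cv2,glob,os
f=max(glob.glob('pics/w[0-9]*.png'),key=os.path.getmtime);i=cv2.imread(f)[60:210,230:400];print(f);cv2.imwrite('pics/v5.png',cv2.resize(i,None,fx=3,fy=3,interpolation=cv2.INTER_CUBIC))"
```

```text
10.125 [ 458.7 -390.2  190.4] [ 0.2 -0.8 -3.5] 44.415862821021435 toolx -84.36162422253194
lock_right 0.98 [318.  116.4] [ 465.7 -464.3   22. ] tool [ 74.5   0.3 168.4] [ 465.7 -464.6   26.5]
screw_a 0.83 [316.1 111.5] [ 466.7 -466.5   26.5] tool [ 76.7  -0.5 163.9] [ 466.7 -466.5   26.1]
12
pics/w12.png
```

View pics/v5.png

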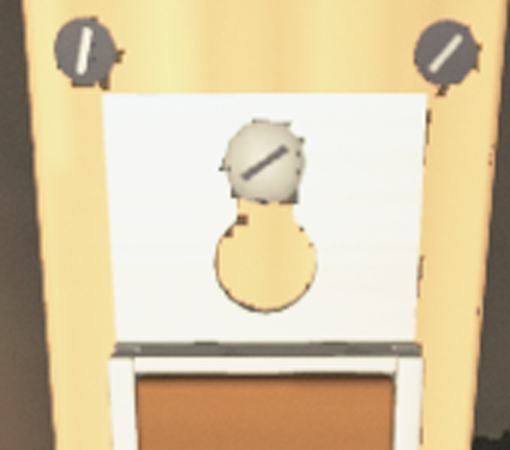

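The rail is locked: the head (265,160) sits over the slot's narrow end. Releasing and going to look at the roller.

>>> {"api": "carry_out", "payload": {
  "slide": [
    [0,0,0],
    [0,0,0],
    [0,0,0],
    [0,0,-0.03],
    [0,0,-0.08],
    [-0.05,-0.003,-0.14],
    [-0.11,-0.006,-0.19],
    [-0.17,-0.009,-0.2]
  ],
  "roll": [0,0,0,0,0,0,0,0],
  "claw": [0.06,0.08,0.085,0.085,0.085,0.085,0.085,0.085]
}}

```text
clock: 11.28
position: [452.2, -243.9, 384.2]
ee_rot: [0.741, -0.672, 0.002, -0.001]
contact_force: [1.8, 1.5, -0.2]
gripper_width: 84.8
grasp_force: 0.0
```

>>> {"api": "carry_out", "payload": {
  "slide": [
    [-0.05,-0.003,0],
    [-0.1,-0.006,0],
    [-0.15,-0.009,0],
    [-0.2,-0.012,0],
    [-0.25,-0.014,0],
    [-0.28,-0.016,0],
    [-0.28,-0.016,0]
  ],
  "roll": [0,0,0,0,0,0,0],
  "claw": [0.085,0.085,0.085,0.085,0.085,0.085,0.085]
}}

```text
clock: 12.15
position: [440.4, 37.0, 381.8]
ee_rot: [0.742, -0.67, 0.0, -0.001]
contact_force: [-0.7, -0.3, 0.9]
gripper_width: 85.2
grasp_force: 0.0
```

```bash
python3 fit.py roller=78 rest=0 wheel=60
python3 - <<'E'
from h import *
p=get_image("scene");q=place_of(p,"lock_left");print(q[:2])
import glob,os,cv2
f=max(glob.glob('pics/w[0-9]*.png'),key=os.path.getmtime);i=cv2.imread(f);cv2.imwrite('pics/v6.png',cv2.resize(i,(800,500),interpolation=cv2.INTER_CUBIC))
E
```

```text
12.15 [440.4  37.  381.8] [-0.7 -0.3  0.9] 85.21892965698835 toolx -84.15434808962593
roller 0.71 [296.5 276.5] [453.3 133.3  78. ] tool [-94.4 -22.3 303.8] [453.  123.2  93.4]
rest 0.68 [303.2 244.4] [449.9 136.    0. ] tool [-97.4 -19.2 381.8] [449.5  92.4  84.3]
[{'at': [358.1, 251.1], 'conf': 0.6}]Traceback (most recent call last):
  File "fit.py", line 8, in <module>
    for q in place_of(p,t)[:2]:
             ~~~~~~~~^^^^^
ValueError: it knows: board, entry_left, entry_right, file, flux_bottle, lock_left, lock_right, rail, rest, roller, screw, white_jar
```

View pics/v6.png

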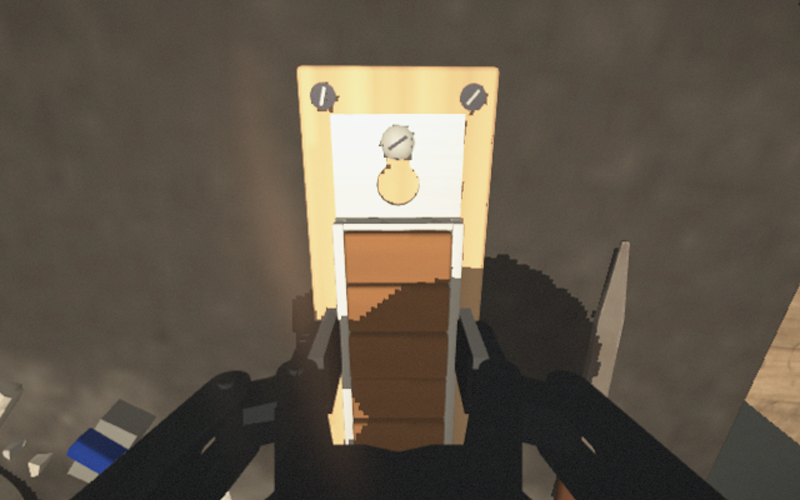

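That was the older frame, which also confirms the rail is locked. Now the roller by depth, and one picture.

```bash
python3 - <<'E'
from h import *
np.set_printoptions(precision=1,suppress=True)
s=read_state();p=get_image("wrist");T=wfc(p,s);C=cloud(p,T);print(s["position"])
print(place_of(p,"rest"),place_of(p,"roller"),recognise(p,"roller"),recognise(p,"rest"))
for z0,z1 in [(112,140),(90,112),(72,90)]:
    m=(C[...,2]>z0)&(C[...,2]<z1)&(abs(C[...,0]-450)<160)&(C[...,1]>0)&(C[...,1]<300)
    P=C[m]; print(z0,m.sum(),P.min(0) if m.sum() else 0,P.max(0) if m.sum() else 0)
    if m.sum()>20: print(rect(C,290,610,0,300,z0,z1))
h=np.clip(C[...,2],0,140)*255/140; 
vis=np.hstack([p["img"][130:400,130:480][:,:,::-1],cv2.applyColorMap(h.astype(np.uint8),2)[130:400,130:480]])
cv2.imwrite("pics/v7.png",cv2.resize(vis,(800,int(800/700*270))))
E
```

```text
[440.5  34.7 381.4]
[{'at': [307.8, 245.0], 'conf': 0.63}] [{'at': [296.3, 282.2], 'conf': 0.7}] [{'at': [309.9, 281.0], 'conf': 0.72}] [{'at': [346.0, 236.6], 'conf': 0.73}]
112 1138 [434.5 120.3 112.1] [469.8 149.9 125.9]
((452.2336120605469, 135.19229125976562), (33.89734649658203, 28.138721466064453), 5.361082077026367, np.float64(123.27392116562054), np.int64(1126))
90 1308 [344.1 100.   90. ] [470.1 143.  112. ]
((406.5350341796875, 117.31193542480469), (30.47370147705078, 125.90308380126953), 87.63117218017578, np.float64(93.6144095821787), np.int64(1228))
72 4248 [341.7  83.1  72. ] [610.  198.7  90. ]
((477.071044921875, 138.04266357421875), (271.1490173339844, 103.34009552001953), 4.850951671600342, np.float64(82.94232548490834), np.int64(3839))
```

View pics/v7.png

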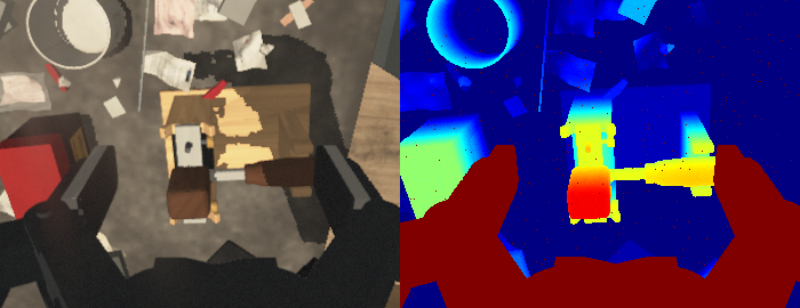

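The view shows the roller parked with its block at left-image (190,190) and handle to the right (world -x). The depth fit gives the block at (452,135), yaw 5.4°. Turn the gripper 90° above it.

>>> {"api": "carry_out", "payload": {
  "slide": [
    [-0.02,-0.004,0],
    [-0.04,-0.009,0],
    [-0.06,-0.014,0],
    [-0.08,-0.018,0],
    [-0.099,-0.022,0],
    [-0.099,-0.022,0.01],
    [-0.099,-0.022,0.02],
    [-0.099,-0.022,0.03]
  ],
  "roll": [-10.5,-21,-31.5,-42,-52.5,-63,-73.5,-84],
  "claw": [0.085,0.085,0.085,0.085,0.085,0.085,0.085,0.085]
}}

```text
clock: 13.65
position: [452.8, 136.0, 351.0]
ee_rot: [1.0, -0.0, -0.0, 0.0]
contact_force: [-0.5, -0.6, 0.3]
gripper_width: 85.1
grasp_force: 0.0
```

>>> {"api": "carry_out", "payload": {
  "slide": [
    [0,0,0],
    [0,0,0]
  ],
  "roll": [-5.5,-5.5],
  "claw": [0.085,0.085]
}}

```text
clock: 13.9
position: [452.8, 136.0, 351.2]
ee_rot: [0.999, 0.044, -0.0, 0.0]
contact_force: [0.2, -0.5, 0.2]
gripper_width: 85.2
grasp_force: 0.0
```

```bash
cat > rol.py <<'E'
from h import *
np.set_printoptions(precision=1,suppress=True)
s=read_state();p=get_image("wrist");T=wfc(p,s);M=R.from_quat(s["ee_rot"]).as_matrix();P=np.array(s["position"])
print(s["clock"],P,s["joints"],"yaw",np.degrees(np.arctan2(M[1,0],M[0,0])))
C=(cloud(p,T)-P)@M   # tool coords
z=P[2]
for z0,z1 in [(112,135),(80,90)]:
    print(z0,rect(C,-80,120,-60,60,z-z1,z-z0))
E
python3 rol.py
```

```text
13.9 [452.8 136.  351.2] [ 0.6  0.2 -0.4  0.  -1.   1. ] yaw 5.055151546007796
112 ((0.48294925689697266, -0.6524190902709961), (27.940038681030273, 33.33708190917969), 86.6523208618164, np.float64(228.00436754825827), np.int64(1776))
80 ((-27.899839401245117, 0.858978271484375), (101.43399047851562, 103.2718505859375), 86.61904907226562, np.float64(267.3675357771056), np.int64(3351))
```

```bash
cat >> rol.py <<'E'
h=z-C[...,2]
m=(h>119)&(h<128)&(abs(C[...,0])<40)&(abs(C[...,1])<40);Q=C[m]
for y0 in range(-16,16,6):
    q=Q[(Q[:,1]>y0)&(Q[:,1]<y0+6)]
    if len(q)>10: print("block y",y0,np.percentile(q[:,0],[3,97]),len(q))
for x0 in range(-18,18,6):
    q=Q[(Q[:,0]>x0)&(Q[:,0]<x0+6)]
    if len(q)>10: print("block x",x0,np.percentile(q[:,1],[3,97]),len(q))
m=(h>81)&(h<87)&(abs(C[...,0])<20)&(abs(C[...,1])<60);Q=C[m]
for y0 in list(range(-52,-16,6))+list(range(16,52,6)):
    q=Q[(Q[:,1]>y0)&(Q[:,1]<y0+6)]
    if len(q)>10: print("bar y",y0,np.percentile(q[:,0],[3,97]),len(q))
m=(h>88)&(h<112)&(C[...,0]<-35);Q=C[m]
for x0 in range(-130,-30,12):
    q=Q[(Q[:,0]>x0)&(Q[:,0]<x0+12)&(abs(Q[:,1])<40)]
    if len(q)>10: print("handle x",x0,np.percentile(q[:,1],[5,95]),np.percentile(z-q[:,2],[50,95]),len(q))
E
python3 rol.py
```

```text
13.95 [452.8 136.  351.3] [ 0.6  0.2 -0.4  0.  -1.   1. ] yaw 5.023974326438889
112 ((0.3334379196166992, -0.6619634628295898), (28.085948944091797, 33.37584686279297), 86.88916015625, np.float64(228.13756554757884), np.int64(1778))
80 ((-28.4364013671875, 0.9152984619140625), (101.41321563720703, 104.22259521484375), 86.60249328613281, np.float64(267.4959257804828), np.int64(3306))
block y -16 [-13.4  14.8] 234
block y -10 [-15.2  15.4] 360
block y -4 [-14.4  15.9] 393
block y 2 [-14.4  16.2] 372
block y 8 [-13.5  15.5] 291
block x -18 [-11.9  11.2] 139
block x -12 [-12.6  12.5] 292
block x -6 [-13.1  12.4] 310
block x 0 [-13.7  12.3] 304
block x 6 [-13.5  11.5] 323
block x 12 [-12.8  10.7] 282
bar y -52 [-15.8  19.2] 220
bar y -46 [-19.3  19.1] 241
bar y -40 [-19.    8.4] 173
bar y -34 [-19.1   8.9] 218
bar y -28 [-11.5   9.1] 188
bar y -22 [-11.    9.6] 148
bar y 16 [-9.4 11.7] 189
bar y 22 [-8.6 12.1] 181
bar y 28 [-18.6  12.2] 233
bar y 34 [-18.9  12.7] 213
bar y 40 [-18.6  18.5] 254
bar y 46 [-18.1  13.5] 171
handle x -130 [-0.7 13.8] [91.3 92.8] 91
handle x -118 [-2.6 15. ] [92.5 94.3] 216
handle x -106 [-4.3 14.9] [92.9 94.6] 252
handle x -94 [-5.1 14.6] [92.9 94.7] 283
handle x -82 [-5.  12.7] [92.2 94.1] 277
handle x -70 [-4.1 11.6] [91.4 93.3] 260
handle x -58 [-3.2  8. ] [89.9 91.3] 158
```

>>> {"api": "carry_out", "payload": {
  "slide": [
    [0,0,0.04],
    [0,0,0.075],
    [0,0,0.09],
    [0,0,0.09],
    [0,0,0.09]
  ],
  "roll": [-3.3,-3.3,-3.3,-3.3,-3.3],
  "claw": [0.085,0.085,0.085,0.085,0.085]
}}

```text
clock: 14.62
position: [453.2, 136.4, 262.2]
ee_rot: [0.997, 0.073, 0.001, -0.0]
contact_force: [0.2, 0.8, -0.3]
gripper_width: 85.1
grasp_force: 0.0
```

>>> {"api": "carry_out", "payload": {
  "slide": [
    [0,0,0],
    [0,0,0],
    [0,0,0],
    [0,0,0],
    [0,0,0],
    [0,0,0]
  ],
  "roll": [0,0,0,0,0,0],
  "claw": [0.06,0.035,0.02,0.01,0.01,0.01]
}}

```text
clock: 15.38
position: [452.9, 136.3, 261.9]
ee_rot: [0.997, 0.074, 0.001, -0.0]
contact_force: [-1.2, 1.2, 6.0]
gripper_width: 27.6
grasp_force: 59.9
```

>>> {"api": "carry_out", "payload": {
  "slide": [
    [0,0,-0.015],
    [0,0,-0.05],
    [0,0,-0.09],
    [0,0,-0.11],
    [-0.004,0.03,-0.11],
    [-0.011,0.08,-0.11],
    [-0.017,0.13,-0.11],
    [-0.024,0.18,-0.11]
  ],
  "roll": [0,0,0,0,10,20,30,40],
  "claw": [0.01,0.01,0.01,0.01,0.01,0.01,0.01,0.01]
}}

```text
clock: 16.38
position: [454.6, -46.9, 369.9]
ee_rot: [0.962, -0.275, -0.001, 0.0]
contact_force: [0.3, -0.5, -3.3]
gripper_width: 27.2
grasp_force: 59.8
```

>>> {"api": "carry_out", "payload": {
  "slide": [
    [0.024,0.037,0],
    [0.054,0.083,0],
    [0.084,0.129,0],
    [0.114,0.175,0],
    [0.144,0.221,0],
    [0.174,0.267,0],
    [0.2,0.307,0.0],
    [0.2084,0.3201,0.02]
  ],
  "roll": [7,14,21,28,35,42,49,52.5],
  "claw": [0.01,0.01,0.01,0.01,0.01,0.01,0.01,0.01]
}}

```text
clock: 17.38
position: [465.0, -430.0, 350.1]
ee_rot: [0.741, -0.672, 0.0, -0.0]
contact_force: [0.1, 0.2, -4.1]
gripper_width: 27.1
grasp_force: 59.9
```

>>> {"api": "carry_out", "payload": {
  "slide": [
    [0,0,0.02],
    [0,0,0.04],
    [0,0,0.055],
    [0,0,0.055],
    [0,0,0.055]
  ],
  "roll": [0,0,0,0,0],
  "claw": [0.01,0.01,0.01,0.01,0.01]
}}

```text
clock: 18.0
position: [465.7, -427.4, 296.9]
ee_rot: [0.743, -0.669, 0.001, 0.0]
contact_force: [-0.1, 0.4, -3.5]
gripper_width: 27.2
grasp_force: 59.7
```

>>> {"api": "carry_out", "payload": {
  "slide": [
    [0,0.003,0.004],
    [0,0.003,0.008],
    [0,0.003,0.009],
    [0,0.003,0.009]
  ],
  "roll": [0.4,0.4,0.4,0.4],
  "claw": [0.01,0.01,0.01,0.01]
}}

```text
clock: 18.5
position: [462.5, -427.6, 287.3]
ee_rot: [0.74, -0.672, 0.0, 0.0]
contact_force: [-0.5, 0.1, -3.8]
gripper_width: 27.4
grasp_force: 59.8
```

>>> {"api": "carry_out", "payload": {
  "slide": [
    [0,0,0.001],
    [0,0,0.002],
    [0,0,0.0025],
    [0,0,0.0025]
  ],
  "roll": [0,0,0,0],
  "claw": [0.01,0.01,0.01,0.01]
}}

```text
clock: 19.0
position: [462.5, -427.6, 284.8]
ee_rot: [0.74, -0.672, -0.0, 0.0]
contact_force: [0.2, 0.1, -3.3]
gripper_width: 27.0
grasp_force: 59.8
```

>>> {"api": "carry_out", "payload": {
  "slide": [
    [0,0,0.0015],
    [0,0,0.0025],
    [0,0,0.0025]
  ],
  "roll": [0,0,0],
  "claw": [0.01,0.01,0.01]
}}

```text
clock: 19.38
position: [462.4, -427.5, 282.2]
ee_rot: [0.74, -0.672, -0.0, 0.0]
contact_force: [-0.4, 0.6, -4.2]
gripper_width: 27.3
grasp_force: 59.8
```

>>> {"api": "carry_out", "payload": {
  "slide": [
    [0,0,0.001],
    [0,0,0.002],
    [0,0,0.002]
  ],
  "roll": [0,0,0],
  "claw": [0.01,0.01,0.01]
}}

```text
clock: 19.75
position: [462.4, -427.6, 280.2]
ee_rot: [0.74, -0.672, -0.0, 0.0]
contact_force: [-1.0, -0.9, -3.0]
gripper_width: 27.5
grasp_force: 59.8
```

>>> {"api": "carry_out", "payload": {
  "slide": [
    [0,0,0.001],
    [0,0,0.002],
    [0,0,0.002]
  ],
  "roll": [0,0,0],
  "claw": [0.01,0.01,0.01]
}}

```text
clock: 20.12
position: [462.4, -427.6, 278.2]
ee_rot: [0.74, -0.672, -0.0, 0.0]
contact_force: [0.6, -0.5, -3.4]
gripper_width: 27.1
grasp_force: 59.8
```

>>> {"api": "carry_out", "payload": {
  "slide": [
    [0,0,0.0]
  ],
  "roll": [0],
  "claw": [0.01]
}}

```text
clock: 20.25
position: [462.5, -427.6, 278.3]
ee_rot: [0.74, -0.672, 0.0, 0.0]
contact_force: [-0.5, 0.1, -4.0]
gripper_width: 27.3
grasp_force: 59.8
```

>>> {"api": "carry_out", "payload": {
  "slide": [
    [0,0,0.001],
    [0,0,0.002],
    [0,0,0.002]
  ],
  "roll": [0,0,0],
  "claw": [0.01,0.01,0.01]
}}

```text
clock: 20.62
position: [462.4, -427.6, 276.2]
ee_rot: [0.74, -0.672, -0.0, 0.0]
contact_force: [0.6, 0.2, -2.9]
gripper_width: 27.3
grasp_force: 59.8
```

>>> {"api": "carry_out", "payload": {
  "slide": [
    [0,0,0.001],
    [0,0,0.0015],
    [0,0,0.0015]
  ],
  "roll": [0,0,0],
  "claw": [0.01,0.01,0.01]
}}

```text
clock: 21.0
position: [462.4, -427.6, 274.8]
ee_rot: [0.74, -0.672, -0.0, 0.0]
contact_force: [1.5, 0.5, -3.4]
gripper_width: 27.2
grasp_force: 59.8
```

>>> {"api": "carry_out", "payload": {
  "slide": [
    [0,0,0.001],
    [0,0,0.0015],
    [0,0,0.0015]
  ],
  "roll": [0,0,0],
  "claw": [0.01,0.01,0.01]
}}

```text
clock: 21.38
position: [462.5, -427.6, 273.3]
ee_rot: [0.74, -0.672, -0.0, 0.0]
contact_force: [-0.1, 0.0, -3.8]
gripper_width: 26.9
grasp_force: 59.8
```

>>> {"api": "carry_out", "payload": {
  "slide": [
    [0,0,0.0]
  ],
  "roll": [0],
  "claw": [0.01]
}}

```text
clock: 21.5
position: [462.4, -427.6, 273.3]
ee_rot: [0.74, -0.672, 0.0, 0.0]
contact_force: [0.9, 0.7, -2.9]
gripper_width: 27.3
grasp_force: 59.8
```

>>> {"api": "carry_out", "payload": {
  "slide": [
    [0,0,0.001],
    [0,0,0.0015],
    [0,0,0.0015]
  ],
  "roll": [0,0,0],
  "claw": [0.01,0.01,0.01]
}}

```text
clock: 21.88
position: [462.4, -427.6, 271.8]
ee_rot: [0.74, -0.672, -0.0, 0.0]
contact_force: [0.4, -0.8, -2.8]
gripper_width: 27.2
grasp_force: 59.8
```

```bash
python3 - <<'E'
from h import *
print(read_state()["contact_force"]); p=get_image("side");T=wfc(p)
for q in place_of(p,"roller")[:2]: print(q,at_z(p,q["at"],90,T))
C=cloud(p,T); m=(abs(C[...,0]-462)<70)&(abs(C[...,1]+427)<60)&(C[...,2]>5)
print(m.sum(), np.histogram(C[m][:,2],bins=range(5,150,8)))
save(p,"side_roll")
E
```

```text
[ 0.35042559 -0.78566734 -2.75630248]
{'at': [345.5, 166.7], 'conf': 0.55} [ 469.11842132 -433.01228116   90.        ]
2512 (array([ 6, 89,  9, 75, 12, 25, 28, 30, 38, 32, 75, 63, 42, 38, 33, 53, 32,
       36]), array([  5,  13,  21,  29,  37,  45,  53,  61,  69,  77,  85,  93, 101,
       109, 117, 125, 133, 141, 149]))
```

>>> {"api": "carry_out", "payload": {
  "slide": [
    [0,0,0.001],
    [0,0,0.0015],
    [0,0,0.0015]
  ],
  "roll": [0,0,0],
  "claw": [0.01,0.01,0.01]
}}

```text
clock: 22.35
position: [462.5, -427.7, 270.7]
ee_rot: [0.74, -0.672, 0.0, 0.0]
contact_force: [-0.2, 0.0, -1.8]
gripper_width: 27.6
grasp_force: 60.2
```

>>> {"api": "carry_out", "payload": {
  "slide": [
    [0,0,0.0]
  ],
  "roll": [0],
  "claw": [0.01]
}}

```text
clock: 22.48
position: [462.5, -427.7, 270.7]
ee_rot: [0.74, -0.672, 0.0, 0.0]
contact_force: [-0.7, 0.5, -0.9]
gripper_width: 27.9
grasp_force: 60.2
```

>>> {"api": "carry_out", "payload": {
  "slide": [
    [0,0,0.001],
    [0,0,0.001]
  ],
  "roll": [0,0],
  "claw": [0.01,0.01]
}}

```text
clock: 22.72
position: [462.5, -427.9, 270.6]
ee_rot: [0.741, -0.672, 0.001, 0.0]
contact_force: [-2.2, 0.0, 4.8]
gripper_width: 27.4
grasp_force: 61.0
```

>>> {"api": "carry_out", "payload": {
  "slide": [
    [0,0,0.001],
    [0,0,0.001]
  ],
  "roll": [0,0],
  "claw": [0.01,0.01]
}}

```text
clock: 22.98
position: [462.6, -428.1, 270.3]
ee_rot: [0.741, -0.672, 0.001, 0.0]
contact_force: [-2.5, 0.3, 7.9]
gripper_width: 27.3
grasp_force: 61.5
```

>>> {"api": "carry_out", "payload": {
  "slide": [
    [0,0,0.001],
    [0,0,0.001]
  ],
  "roll": [0,0],
  "claw": [0.01,0.01]
}}

```text
clock: 23.22
position: [462.6, -428.2, 269.5]
ee_rot: [0.741, -0.672, 0.001, 0.0]
contact_force: [-2.8, -1.0, 8.9]
gripper_width: 27.1
grasp_force: 61.6
```

>>> {"api": "carry_out", "payload": {
  "slide": [
    [0,0,0.001],
    [0,0,0.001],
    [0,0,0.001]
  ],
  "roll": [0,0,0],
  "claw": [0.01,0.01,0.01]
}}

```text
clock: 23.6
position: [462.6, -428.2, 268.6]
ee_rot: [0.741, -0.672, 0.001, 0.0]
contact_force: [-4.0, 0.1, 9.0]
gripper_width: 27.2
grasp_force: 61.6
```

>>> {"api": "carry_out", "payload": {
  "slide": [
    [0,0,0.001],
    [0,0,0.0015],
    [0,0,0.0015]
  ],
  "roll": [0,0,0],
  "claw": [0.01,0.01,0.01]
}}

```text
clock: 23.98
position: [462.5, -428.3, 267.5]
ee_rot: [0.741, -0.672, 0.001, 0.001]
contact_force: [-3.5, -0.6, 10.3]
gripper_width: 27.0
grasp_force: 61.8
```

>>> {"api": "carry_out", "payload": {
  "slide": [
    [0,0,0.001],
    [0,0,0.001]
  ],
  "roll": [0,0],
  "claw": [0.01,0.01]
}}

```text
clock: 24.22
position: [462.6, -428.6, 267.4]
ee_rot: [0.741, -0.672, 0.002, 0.001]
contact_force: [-5.0, -0.1, 12.4]
gripper_width: 27.1
grasp_force: 62.2
```

>>> {"api": "carry_out", "payload": {
  "slide": [
    [0,0,0.0007],
    [-0.002,0,0.0007],
    [-0.0045,0,0.0007],
    [-0.007,0,0.0007],
    [-0.0095,0,0.0007],
    [-0.012,0,0.0007]
  ],
  "roll": [0,0,0,0,0,0],
  "claw": [0.01,0.01,0.01,0.01,0.01,0.01]
}}

```text
clock: 24.98
position: [461.6, -417.9, 267.4]
ee_rot: [0.741, -0.671, 0.004, 0.002]
contact_force: [-4.9, -4.3, 14.0]
gripper_width: 27.0
grasp_force: 62.1
```

>>> {"api": "carry_out", "payload": {
  "slide": [
    [-0.0025,0,0],
    [-0.005,0,0],
    [-0.0075,0,0],
    [-0.01,0,0],
    [-0.0125,0,0],
    [-0.015,0,0],
    [-0.0175,0,0],
    [-0.02,0,0]
  ],
  "roll": [0,0,0,0,0,0,0,0],
  "claw": [0.01,0.01,0.01,0.01,0.01,0.01,0.01,0.01]
}}

```text
clock: 25.98
position: [459.8, -398.1, 267.4]
ee_rot: [0.741, -0.671, 0.004, 0.001]
contact_force: [-5.6, -3.8, 13.8]
gripper_width: 27.5
grasp_force: 62.2
```

>>> {"api": "carry_out", "payload": {
  "slide": [
    [-0.0025,0,0],
    [-0.005,0,0],
    [-0.0075,0,0],
    [-0.01,0,0],
    [-0.0125,0,0],
    [-0.015,0,0],
    [-0.0175,0,0],
    [-0.02,0,0]
  ],
  "roll": [0,0,0,0,0,0,0,0],
  "claw": [0.01,0.01,0.01,0.01,0.01,0.01,0.01,0.01]
}}

```text
clock: 26.98
position: [458.0, -378.0, 267.4]
ee_rot: [0.741, -0.671, 0.004, 0.001]
contact_force: [-4.4, -4.6, 14.9]
gripper_width: 27.4
grasp_force: 62.2
```

>>> {"api": "carry_out", "payload": {
  "slide": [
    [-0.0025,0,0],
    [-0.005,0,0],
    [-0.0075,0,0],
    [-0.01,0,0],
    [-0.0125,0,0],
    [-0.015,0,0],
    [-0.0175,0,0],
    [-0.02,0,0]
  ],
  "roll": [0,0,0,0,0,0,0,0],
  "claw": [0.01,0.01,0.01,0.01,0.01,0.01,0.01,0.01]
}}

```text
clock: 27.98
position: [456.1, -358.1, 267.3]
ee_rot: [0.741, -0.671, 0.004, 0.001]
contact_force: [-5.0, -4.7, 16.6]
gripper_width: 27.4
grasp_force: 62.4
```

>>> {"api": "carry_out", "payload": {
  "slide": [
    [-0.0025,0,0],
    [-0.005,0,0],
    [-0.0075,0,0],
    [-0.01,0,0],
    [-0.0125,0,0],
    [-0.015,0,0],
    [-0.0175,0,0],
    [-0.0175,0,0]
  ],
  "roll": [0,0,0,0,0,0,0,0],
  "claw": [0.01,0.01,0.01,0.01,0.01,0.01,0.01,0.01]
}}

```text
clock: 28.98
position: [454.3, -339.4, 267.3]
ee_rot: [0.741, -0.671, 0.003, 0.001]
contact_force: [-5.1, -0.3, 17.2]
gripper_width: 27.3
grasp_force: 62.8
```

>>> {"api": "carry_out", "payload": {
  "slide": [
    [0,0,-0.008],
    [0,0,-0.025],
    [0,0,-0.06],
    [0,0,-0.1],
    [0,0,-0.1],
    [0,0,-0.1]
  ],
  "roll": [0,0,0,0,0,0],
  "claw": [0.01,0.01,0.01,0.01,0.01,0.01]
}}

```text
clock: 29.72
position: [453.3, -338.0, 361.1]
ee_rot: [0.74, -0.672, -0.002, -0.0]
contact_force: [0.2, 0.2, -5.0]
gripper_width: 27.5
grasp_force: 60.2
```

```bash
python3 - <<'E'
from h import *
np.set_printoptions(precision=1,suppress=True)
s=read_state();print(s["position"],np.array(s["ee_rot"]).round(4),s["contact_force"],s["wrist_torque"])
for n in ["side","scene","wrist"]:
    p=get_image(n);T=wfc(p,s);C=cloud(p,T)
    # heights along rail slat centres
    c=np.array([458.4,-387.2]);d=np.array([-.098,.995]);q=C[...,:2]-c;y=q@d;x=q@np.array([d[1],-d[0]])
    for y0 in (-40,-20,0,20,40):
        m=(abs(y-y0)<7)&(abs(x)<13)&(C[...,2]<60)&(C[...,2]>10);w=(abs(y-y0)<7)&(abs(abs(x)-21)<3)&(C[...,2]<60)&(C[...,2]>10)
        print(n,y0,m.sum(),np.median(C[m][:,2]) if m.any() else None,np.median(C[w][:,2]) if w.any() else None)
E
```

```text
[ 453.3 -338.   361.1] [ 0.7 -0.7 -0.  -0. ] [ 0.2  0.2 -5. ] [-0.  0.  0.]
side -40 9 30.354155798983925 29.768725414517803
side -20 14 31.29154025932081 30.517708188695906
side 0 15 31.054528357577965 29.59556295075987
side 20 13 30.762224464598262 31.293452620724395
side 40 15 30.82854547381544 29.69209659534272
scene -40 33 31.768273082594987 28.163205740845626
scene -20 34 31.946963947498887 28.125075487998743
scene 0 35 31.219717409044165 28.047417416143844
scene 20 30 31.929165276943024 28.03644568034815
scene 40 30 32.193947175920016 29.696099345597986
wrist -40 447 32.208610263287994 31.9996664356714
wrist -20 423 32.27565477461843 32.03952210992898
wrist 0 403 32.246992392277434 32.03290967391342
wrist 20 373 32.263909861879654 32.113215817139576
wrist 40 340 32.217185975094964 31.9535593290164
```

All slats are flush (within 0.3 mm by the wrist depth). Taking the roller back.

>>> {"api": "carry_out", "payload": {
  "slide": [
    [-0.02,-0.002,-0.011],
    [-0.06,-0.006,-0.015],
    [-0.1,-0.01,-0.015],
    [-0.14,-0.013,-0.015],
    [-0.18,-0.017,-0.015],
    [-0.22,-0.021,-0.015],
    [-0.26,-0.025,-0.015],
    [-0.3,-0.029,-0.015]
  ],
  "roll": [-7,-14,-21,-28,-35,-42,-49,-56],
  "claw": [0.01,0.01,0.01,0.01,0.01,0.01,0.01,0.01]
}}

```text
clock: 30.88
position: [453.4, -35.8, 377.2]
ee_rot: [0.97, -0.244, -0.001, 0.0]
contact_force: [0.2, 0.4, -3.7]
gripper_width: 27.6
grasp_force: 60.0
```

>>> {"api": "carry_out", "payload": {
  "slide": [
    [0,0,0]
  ],
  "roll": [0],
  "claw": [0.01]
}}

```text
clock: 31.0
position: [453.6, -35.2, 377.4]
ee_rot: [0.97, -0.244, -0.001, 0.0]
contact_force: [-0.9, -0.6, -3.5]
gripper_width: 27.4
grasp_force: 60.3
```

```bash
cat > go.py <<'E'
from h import *
np.set_printoptions(precision=2,suppress=True)
s=read_state();M=R.from_quat(s["ee_rot"]).as_matrix();P=np.array(s["position"])
yaw=np.degrees(np.arctan2(M[1,0],M[0,0]));t=np.degrees(2*np.arctan2(.074,.997))
print(s["clock"],P,"yaw",yaw,"target",t,"roll",-(t-yaw),"slide",M.T@(np.array([452.9,136.3,261.9])-P),"tilt",M[:,2],s["contact_force"])
E
python3 go.py
```

```text
31.0 [453.62 -35.16 377.36] yaw -28.2237638749593 target 8.489724102597965 roll -36.713487977557264 slide [ -81.58 -150.8   115.47] tilt [-0.  0. -1.] [-0.9  -0.59 -3.49]
```

>>> {"api": "carry_out", "payload": {
  "slide": [
    [-0.015,-0.028,0],
    [-0.035,-0.065,0],
    [-0.055,-0.102,0],
    [-0.072,-0.133,0],
    [-0.0816,-0.1508,0],
    [-0.0816,-0.1508,0],
    [-0.0816,-0.1508,0]
  ],
  "roll": [-8,-17,-26,-33,-36.7,-36.7,-36.7],
  "claw": [0.01,0.01,0.01,0.01,0.01,0.01,0.01]
}}

```text
clock: 31.88
position: [453.8, 133.6, 377.7]
ee_rot: [0.997, 0.071, -0.001, 0.0]
contact_force: [0.0, -0.6, -3.9]
gripper_width: 27.2
grasp_force: 60.7
```

```bash
python3 go.py; sed -i 's/(h>81)&(h<87)/(h>175)\&(h<215)/' rol.py; python3 - <<'E'
from h import *
np.set_printoptions(precision=1,suppress=True)
# roller slip/pitch in hand: bar height profile and rest walls in tool frame
s=read_state();p=get_image("wrist");T=wfc(p,s);M=R.from_quat(s["ee_rot"]).as_matrix();P=np.array(s["position"]);C=(cloud(p,T)-P)@M
for nm,a,b in [("barL",-50,-20),("barR",20,50)]:
    m=(C[...,1]>a)&(C[...,1]<b)&(abs(C[...,0])<14)&(C[...,2]<190)&(C[...,2]>165);Q=C[m]
    print(nm,m.sum(),np.percentile(Q[:,0],[3,97]),np.median(Q[:,2]))
m=(abs(C[...,1])<12)&(C[...,2]>120)&(C[...,2]<155)&(abs(C[...,0])<30);Q=C[m];print("block",np.percentile(Q[:,0],[2,98]),np.percentile(Q[:,2],[5,50,95]))
E
```

```text
31.875 [453.78 133.59 377.73] yaw 8.145200736228094 target 8.489724102597965 roll -0.34452336636987013 slide [ -0.34  -2.89 115.82] tilt [-0. -0. -1.] [ 0.01 -0.62 -3.88]
barL 1839 [-9.6 10.8] 178.20843651987474
barR 1831 [-10.2  10.6] 178.17869660927164
block [-14.5  16.7] [137.4 138.6 150.9]
```

>>> {"api": "carry_out", "payload": {
  "slide": [
    [-0.0003,-0.0029,0.0],
    [-0.0003,-0.0029,0.02],
    [-0.0003,-0.0029,0.05],
    [-0.0003,-0.0029,0.08],
    [-0.0003,-0.0029,0.1],
    [-0.0003,-0.0029,0.106],
    [-0.0003,-0.0029,0.106],
    [-0.0003,-0.0029,0.106]
  ],
  "roll": [-0.3,-0.3,-0.3,-0.3,-0.3,-0.3,-0.3,-0.3],
  "claw": [0.01,0.01,0.01,0.01,0.01,0.01,0.01,0.01]
}}

```text
clock: 32.92
position: [453.5, 137.4, 273.2]
ee_rot: [0.997, 0.074, 0.001, -0.001]
contact_force: [0.3, 0.1, -3.4]
gripper_width: 27.1
grasp_force: 60.6
```

```bash
python3 go.py
```

```text
32.925 [453.54 137.37 273.17] yaw 8.542759397781538 target 8.489724102597965 roll 0.053035295183573083 slide [-0.82  0.97 11.26] tilt [ 0.  0. -1.] [ 0.34  0.1  -3.41]
```

>>> {"api": "carry_out", "payload": {
  "slide": [
    [-0.0008,0.001,0.003],
    [-0.0008,0.001,0.006],
    [-0.0008,0.001,0.009],
    [-0.0008,0.001,0.011],
    [-0.0008,0.001,0.011]
  ],
  "roll": [0,0,0,0,0],
  "claw": [0.01,0.01,0.01,0.01,0.01]
}}

```text
clock: 33.55
position: [452.6, 136.1, 261.9]
ee_rot: [0.997, 0.075, 0.0, 0.0]
contact_force: [-1.2, -1.5, 4.1]
gripper_width: 27.2
grasp_force: 61.6
```

```bash
python3 go.py
```

```text
33.55 [452.56 136.1  261.88] yaw 8.570015528549598 target 8.489724102597965 roll 0.08029142595163385 slide [ 0.37 -0.14 -0.02] tilt [ 0. -0. -1.] [-1.17 -1.5   4.14]
```

Seated as before (same pose, similar force). Release, rise, and swing back over the rail for a final check.

>>> {"api": "carry_out", "payload": {
  "slide": [
    [0,0,0],
    [0,0,0],
    [0,0,0],
    [0,0,0],
    [0,0,-0.03],
    [0,0,-0.07],
    [0,0,-0.1],
    [0,0,-0.1]
  ],
  "roll": [0,0,0,0,0,0,0,0],
  "claw": [0.04,0.06,0.085,0.085,0.085,0.085,0.085,0.085]
}}

```text
clock: 34.55
position: [452.9, 136.4, 363.6]
ee_rot: [0.997, 0.075, 0.003, -0.001]
contact_force: [-0.6, -0.3, -1.2]
gripper_width: 85.0
grasp_force: 0.0
```

```bash
sed -i 's/(h>175)&(h<215)/(h>81)\&(h<87)/' rol.py; python3 rol.py; python3 - <<'E'
from h import *
np.set_printoptions(precision=1,suppress=True)
p=get_image("side");T=wfc(p)
for t,z in [("lock_left",22),("lock_right",22),("screw_a",26.5)]:
    print(t,[(round(q["conf"],2),at_z(p,q["at"],z,T)) for q in place_of(p,t)[:2]])
p=get_image("scene");T=wfc(p)
for t,z in [("lock_left",22),("lock_right",22),("screw_a",26.5)]:
    print(t,[(round(q["conf"],2),at_z(p,q["at"],z,T)) for q in place_of(p,t)[:2]])
E
```

```text
34.55 [452.9 136.4 363.6] [ 0.6  0.2 -0.4  0.  -1.   1.1] yaw 8.55607643441293
112 ((-1.1701793670654297, 1.4794692993164062), (28.012603759765625, 33.21914291381836), 89.44847869873047, np.float64(240.32271754595843), np.int64(1599))
80 ((-28.38970947265625, 1.3729133605957031), (100.7663803100586, 102.19194030761719), 0.016590164974331856, np.float64(279.72312979031983), np.int64(3033))
block y -16 [-14.9  11.9] 103
block y -10 [-16.2  14. ] 343
block y -4 [-16.1  14.2] 334
block y 2 [-16.3  14.1] 332
block y 8 [-16.1  13.7] 324
block y 14 [-13.1  11.4] 48
block x -18 [-10.4  13.8] 204
block x -12 [-11.   13.9] 270
block x -6 [-10.9  14.5] 265
block x 0 [-11.6  14.4] 280
block x 6 [-11.5  14.3] 306
block x 12 [-9.9 12.8] 159
bar y -52 [-19.   19.4] 123
bar y -46 [-19.4  19.1] 237
bar y -40 [-18.7   8.9] 175
bar y -34 [-19.2   8.8] 190
bar y -28 [-12.5   8.8] 172
bar y -22 [-12.2   8.4] 172
bar y 16 [-11.8   8.6] 127
bar y 22 [-12.2   8.4] 168
bar y 28 [-18.8   8.6] 189
bar y 34 [-19.2   8.4] 166
bar y 40 [-19.2  19.2] 231
bar y 46 [-19.3  18.9] 218
handle x -130 [-6.7  9. ] [91.9 94.2] 120
handle x -118 [-7.5 10.8] [93.5 95.1] 217
handle x -106 [-8.3 11.6] [93.5 95. ] 252
handle x -94 [-8.2 11.4] [93.4 95.2] 262
handle x -82 [-7.2 10.4] [92.6 94.4] 260
handle x -70 [-6.2  9.3] [91.3 93.4] 239
handle x -58 [-4.3  7.4] [89.8 91.4] 123
lock_left [(0.86, array([ 453.1, -331. ,   22. ]))]
lock_right [(0.6, array([ 470.1, -441.2,   22. ]))]
screw_a [(0.76, array([ 458. , -448.7,   26.5])), (0.64, array([ 442.1, -312.2,   26.5]))]
lock_left [(0.71, array([ 454.8, -317.8,   22. ]))]
lock_right [(0.83, array([ 456.6, -464.4,   22. ]))]
screw_a [(0.91, array([ 465.1, -464.7,   26.5])), (0.9, array([ 452.6, -328.3,   26.5]))]
```

>>> {"api": "carry_out", "payload": {
  "slide": [
    [-0.007,0.05,-0.02],
    [-0.015,0.11,-0.02],
    [-0.024,0.17,-0.02],
    [-0.032,0.23,-0.02],
    [-0.04,0.29,-0.02],
    [-0.049,0.35,-0.02],
    [-0.057,0.41,-0.02],
    [-0.065,0.47,-0.02]
  ],
  "roll": [5,15,25,35,45,55,65,75],
  "claw": [0.085,0.085,0.085,0.085,0.085,0.085,0.085,0.085]
}}

```text
clock: 36.0
position: [457.9, -340.4, 380.8]
ee_rot: [0.835, -0.55, -0.0, 0.0]
contact_force: [1.1, -0.6, 0.6]
gripper_width: 85.0
grasp_force: 0.0
```

>>> {"api": "carry_out", "payload": {
  "slide": [
    [0,0,0],
    [0,0,0]
  ],
  "roll": [0,0],
  "claw": [0.085,0.085]
}}

```text
clock: 36.25
position: [457.8, -338.4, 380.4]
ee_rot: [0.836, -0.548, -0.001, 0.0]
contact_force: [-0.3, 0.4, 0.2]
gripper_width: 85.5
grasp_force: 0.0
```

```bash
python3 fit.py lock_right=22 lock_left=22 entry_left=22 entry_right=22 screw_a=26.5; python3 - <<'E'
from h import *
import glob
np.set_printoptions(precision=1,suppress=True)
s=read_state();p=get_image("wrist");T=wfc(p,s);C=cloud(p,T)
c=np.array([458.4,-387.2]);d=np.array([-.098,.995]);q=C[...,:2]-c;y=q@d;x=q@np.array([d[1],-d[0]])
m=(abs(x)<15)&(C[...,2]>29)&(C[...,2]<40);print("channel y ext",np.percentile(y[m],[1,99]),"expect -52,52")
for yy in (-75,65):
    k=(np.hypot(x,y-yy)<10)&(C[...,2]>24.5)&(C[...,2]<29);print("head y",np.median(y[k]),np.median(x[k]),k.sum())
E
```

```text
36.25 [ 457.8 -338.4  380.4] [-0.3  0.4  0.2] 85.47242821366038 toolx -66.47197199419541
lock_right 0.67 [358.7  56.8] [ 468.2 -463.8   22. ] tool [119.6  40.2 358.3] [ 468.5 -463.1   26.4]
lock_right 0.59 [313.5 196.8] [ 451.9 -312.9   22. ] tool [-25.4  -5.1 358.5] [ 451.3 -311.4   17.4]
lock_left 0.57 [315.4 188.6] [ 453.7 -322.6   22. ] tool [-15.6  -2.9 358.5] [ 454.3 -324.    26.9]
entry_left 0.97 [313.7 198.2] [ 451.  -311.4   22. ] tool [-27.   -4.8 358.5] [ 450.5 -310.    17.5]
entry_right 0.7 [354.8  72.8] [ 465.4 -449.1   22. ] tool [105.   36.9 358.3] [ 465.1 -449.5   18. ]
screw_a 0.88 [359.7  56.1] [ 467.9 -464.    26.5] tool [119.7  40.6 353.8] [ 468.  -464.    26.9]
screw_a 0.87 [318.8 184.3] [ 452.7 -330.    26.5] tool [ -9.3   1.  353.9] [ 452.7 -329.9   26.3]
26
channel y ext [-51.2 308.8] expect -52,52
head y -78.90562719558973 -0.017098714058535903 121
head y 60.62171868616908 0.7595133918466036 82
```

```bash
python3 -c "
from bench import *
print(job_done())"
```

```text
the job is handed in; nothing more can be done
None
```

I handed the job in at about 36 s, but the judge returned no verdict. By my own measurements the rail is locked about 2 mm past the screws, all five slats are flush within 0.3 mm, and the roller is back on its rest at the pose I took it from. The highest pressing force I read was about 21 N.

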